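# Close the router-bit case by the saw: fold the cover, tuck its edge under the lip

### The arm

A 7-joint arm with a two-finger parallel gripper is mounted at the origin on the work surface. World frame = base frame: x ahead of the robot, y to its left, z up, the work surface at z = 0. Lengths are in m, angles in rad, forces in N, time in s.
With the tool pointing down it reaches from about 0.4 to 0.85 m from the base axis. Payload 6.9 kg.
Tool frame: the origin (TCP) lies midway between the tips of the shut fingers; the grasp point (between the pads) lies behind it (ctrl.pinch_z is the z of the grasp point in the tool frame, in m); z points along the fingers, y is the line along which they close (so a half turn about z gives the same grasp; the last joint's range is limited). The gripper opens to 85 mm and grips with 20 to 120 N. Pads are 22 mm wide; open, the fingers measure 114 mm over their backs; the gripper's body (76 mm by 85 mm) begins 54 mm behind the grasp point. The pads swing forward as they close: fully open they stand 13 mm farther back than shut.
Start: joints at [1.454, 0.507, -0.238, 1.5, 0.126, 1.149, -0.155], TCP at [0.138, -0.61, 0.231] pointing down, gripper open.
Joint ranges: [-3.08, 3.08], [-0.24, 2.05], [-1.43, 1.35], [0, 2.5], [-1.52, 4.66], [0.17, 1.96], [-2.89, 2.89]. Speed limits (rad/s): [2.39, 2.39, 3.14, 3.14, 3.14, 3.14, 3.14].

### API

Orientations are given as a unit quaternion [w, x, y, z].
In Python, from station import ctrl, get_state, vision, ticket, models gives the robot as it stands. Calls block until the motion is done:
- ctrl.movep(position, orientation): joint-space move of the TCP to a pose.
- ctrl.movel(position, frame=None, max_speed=0.15): straight line of the TCP; frame=None keeps the orientation; max_speed is the mean speed in m/s.
- ctrl.set_joints(angles): joint-space move.
- ctrl.ungrasp() and ctrl.close_gripper(force=None): open the fingers fully, or close them until they stop; force is the grip in N (None keeps the last).
- ctrl.pause(seconds).
- ctrl.ik(position, orientation): joint angles nearest the present ones, or None.
- get_state(): the state.
- vision.grab_frame(name): name is "scene" or "top"; returns (picture, depth): 400x640x3 uint8, blue, green, red; 400x640 float32, m along the optical axis (not along the pixel's ray), 0 where there is no reading.
- vision.camera_info(name): a dict with "mtx" (3x3 intrinsics, pixels), "R" (3x3) and "t" (3): a world point X has camera coordinates R X + t. Camera axes: x right, y down, z forward; pixel columns grow to the right and rows downward; lengths in m; the calibration is good to about 2 mm. A picture is of the moment at which its call begins. camera_info takes no time and is no camera call.
A pose or a line that the arm cannot do raises ctrl.Unreachable and nothing moves.
- ticket.close_job(): hands the job in; it is judged then, once.
Trained networks look in the newest picture that a camera, given by its name, has taken for a name from the list of things; names that differ only in an ending like _2 or _b are one class to them, and where a whole thing is asked for, a point or a joint stands for the part that bears it (a point fixed in the world has none). Each returns a list of dicts, best first, with "p" (0 to 1); they miss things now and then, are a little off and sometimes report something else, mostly with a low value. They report only what shows in the picture. A call takes as long as a camera call.
- models.recognise(camera, target): "point" ([column, row] in pixels, amid what is visible of it).
- models.masks_of(camera, target): "mask" (400x640 bool, what is visible of it) and "point" ([column, row] in pixels, amid what is visible of it).
The state is a dict: "time": time; "qpos": joint angles; "qd": joint speeds; "tau": joint torques, N m; "tcp_pos": TCP position; "eef_rot": TCP orientation; "contact_force": force on the tool from outside, world axes, zero at the start; "wrist_torque": the same for the moment, N m; "width": finger opening in m; "gripper_force": force on a finger pad.
Only numpy, scipy, OpenCV 4.12 (cv2) and the standard library are available. Lean on these libraries where they do the work, as an engineer would, in place of code of your own. Each camera call takes 0.05 s, during which the arm holds its last target. There are 200 camera calls.

### The job

Close the wooden router-bit case on the saw bench: with the fingertips push the open cover over until it lies flat on the case, then push it along (its raised thumb strip is there to push on) until its free edge is tucked fully home beneath the retaining lip, and leave the case closed with the hand clear. Only push and press, gently: do not pinch, lift or carry anything, do not shove the case away from its place, and leave the glue bottle, the wood offcut and the push block alone.

Things in the scene. Friction and masses are not known exactly. Their poses are not given: they have to be found in the camera images.
- case: Wooden case of router bits, loose on the bench, 2 to 3 kg, 150 mm (its x) by 240 mm (y), walls 60 mm high, 10 mm thick, bits inside below 52 mm. Origin: centre of its underside; z up. The cover's hinge runs along its -x side, the retaining lip along its +x side
- hinge_mid (a point): Middle of the hinge axis, on the case at local x -75 mm, y 0, 61 mm above the bench. The axis is parallel to the case's y
- lip_edge (a point): Middle of the lip's inner edge (facing the hinge), at case-local x 56 mm, y 0, 72.5 mm above the bench. The lip is a ledge 200 mm long, 5 mm thick, 19 mm deep (local x 56 to 75 mm), underside 70 mm and top 75 mm above the bench, open towards the hinge, closed behind by a riser at local x 67 mm
- cover (a joint): Hinge angle of the cover, rad: 0 = flat on the case, grows as it opens, 1.57 = upright, stop at 2.0 (leaning back away from the lip). Stiff hinge (0.13 N m): it stays at any angle it is left, so it must be pushed right down flat; 2 to 3 N near its free edge moves it
- plate (a joint): How far the cover's plate has slid out along its two hinge straps, m: 0 = drawn back (start), 0.016 = fully out towards the lip. Takes about 2.5 N, stays where left. Flat and drawn back, the free edge is 7 mm short of the lip; fully out, 9 mm under it. Slid out over 7 mm before it is flat, it lands on top of the lip
- plate_edge (a point): Middle of the cover plate's free edge, mid-thickness, 124 mm from the hinge axis (140 slid out). Plywood plate 118 mm by 200 mm (along the hinge), 6 mm thick, starting 6 mm from the axis; flat, its underside is 61 mm and top 67 mm above the bench, 3 mm below the lip's underside. x: hinge to free edge, y: along hinge, z: out of the outer face (up when flat)
- strip_top (a point): Middle of the top of the thumb strip: dark wooden bar on the cover's outer face, 80 mm long along the hinge, 14 wide, 14 high; its long sides are 45 and 59 mm from the hinge axis while drawn back. Flat, its top is 81 mm above the bench. Axes as plate_edge. Two brass straps 18 mm wide, 2 mm thick lie on the outer face 85 mm either side, reaching 49 mm from the hinge
- glue: Bystander: white glue bottle, 60 mm across, 160 mm tall, upright. Origin: centre of its underside
- offcut: Bystander: hardwood offcut 90 x 45 x 45 mm. Origin: centre of its underside
- pushblock: Bystander: black saw push block 100 x 70 x 20 mm with a wooden knob on top, 70 mm high in all. Origin: centre of its underside

How it is judged:
On the way, in this order (a step that is already met when the one before it is completed fails the run):
1. the cover is folded down flat on the case (value of joint cover below 0.06 rad), for 0.1 s.
2. the cover's free edge is tucked under the lip (value of joint cover below 0.06 rad and value of joint plate above 0.012 m), for 0.2 s.
At the end, for the whole second after the job is handed in: The cover lies flat (hinge within 0.05 rad of shut), slid at least 12 mm of its 16 mm so that its free edge is 5 mm or more beneath the lip; the case stands level and still within 40 mm of where it was; the bystanders are within 30 mm of where they were (value of joint cover below 0.05 rad and value of joint plate above 0.012 m and height (world z) of plate_edge below 0.07 m and linear speed of case below 0.01 m/s and distance of case from where it was at the start of the episode below 0.04 m and angle between case's own z axis and vertical below 0.05 rad and distance of each of glue, offcut, pushblock from where it was at the start of the episode below 0.03 m); the robot touches nothing.
It fails at once if the case is lifted, tipped or shoved more than 40 mm (height (world z) of case above 0.012 m or angle between case's own z axis and vertical above 0.12 rad or distance of case from where it was at the start of the episode above 0.04 m).
It fails at once if the case or its cover is pinched or pressed with more than 35 N (contact force between the fingers and case above 35 N).
It fails at once if a bystander is lifted, knocked over or pushed more than 30 mm (height (world z) of any of glue, offcut, pushblock above 0.012 m or angle between any of glue, offcut, pushblock's own z axis and vertical above 0.4 rad or distance of any of glue, offcut, pushblock from where it was at the start of the episode above 0.03 m).
It also fails if it takes over 43 s, if anything falls off the work surface, if the arm or the gripper's body presses on something with over 40 N, if the wrist force passes 120 N, or if a joint passes its speed limit or range.

## Working session

There is one attempt and no reset: what is moved stays moved. The work goes in short steps, each a Python script; the robot and the scene stay as the last script left them, time stands still between calls to the robot, and variables do not carry over. Pictures are saved under pics/ and viewed, at most 10 in all, crops included, and the job is handed in when it is done.

```bash
ls; mkdir -p pics; python3 - <<'E'
from station import ctrl, get_state, vision, ticket, models
import cv2,numpy as np
print(get_state()); print(ctrl.pinch_z)
for n in ("scene","top"):
    im,d=vision.grab_frame(n); cv2.imwrite(f"pics/{n}0.png",im); np.save(f"{n}0.npy",d)
    c=vision.camera_info(n); print(n,c)
    for t in ("case","hinge_mid","lip_edge","plate_edge","strip_top","glue","offcut","pushblock"):
        print(t,[(r["p"],r["point"]) for r in models.recognise(n,t)][:2])
E
```

```text
pics
{'time': 0.0, 'qpos': array([ 1.45348185,  0.50833746, -0.23750864,  1.50110998,  0.12571002,
        1.14890667, -0.15481659]), 'qd': array([-3.35376056e-04,  6.17468748e-05,  1.71828660e-03,  1.08172206e-03,
       -3.91127151e-04,  1.24670768e-03, -1.21559628e-03]), 'tau': array([ 7.56723443e-05, -6.20592284e+01, -2.18588635e+00, -2.49645531e+01,
        1.29030136e-02,  1.22068747e-02, -9.59027375e-06]), 'tcp_pos': array([ 0.13791245, -0.60908853,  0.23043724]), 'eef_rot': array([-8.77398451e-04,  9.93800901e-01,  1.11170968e-01, -1.22961055e-04]), 'contact_force': array([ 0.17949447, -0.66993701, -0.16400518]), 'wrist_torque': array([-0.00283803,  0.05780283,  0.00429488]), 'gripper_force': 0.0, 'width': 0.08526085571699857}
-0.0187
scene {'mtx': array([[476.97982383,   0.        , 323.6217213 ],
       [  0.        , 476.97982383, 199.77410109],
       [  0.        ,   0.        ,   1.        ]]), 'R': array([[ 0.51099344,  0.85951468, -0.01096476],
       [ 0.69693696, -0.42173792, -0.58001379],
       [-0.50315462,  0.28874149, -0.81453286]]), 't': array([-0.34310455, -0
[... 322 characters left out ...]
6.8])]
pushblock []
top {'mtx': array([[361.74596574,   0.        , 322.08761616],
       [  0.        , 361.74596574, 199.41511457],
       [  0.        ,   0.        ,   1.        ]]), 'R': array([[ 0.02129417, -0.99972785,  0.00952826],
       [-0.97996058, -0.02275916, -0.19788704],
       [ 0.19805004, -0.00512348, -0.98017852]]), 't': array([0.02313055, 0.62841606, 0.66032076])}
case [(0.57, [381.1, 231.6])]
hinge_mid [(0.79, [379.5, 231.6])]
lip_edge [(0.76, [379.7, 230.1])]
plate_edge [(0.95, [392.2, 268.9])]
strip_top [(0.8, [391.1, 270.2])]
glue [(0.65, [279.7, 265.6]), (0.46, [380.7, 230.6])]
offcut [(0.8, [471.1, 239.3]), (0.74, [280.5, 270.2])]
pushblock [(0.72, [387.6, 165.5])]
```

View pics/scene0.png

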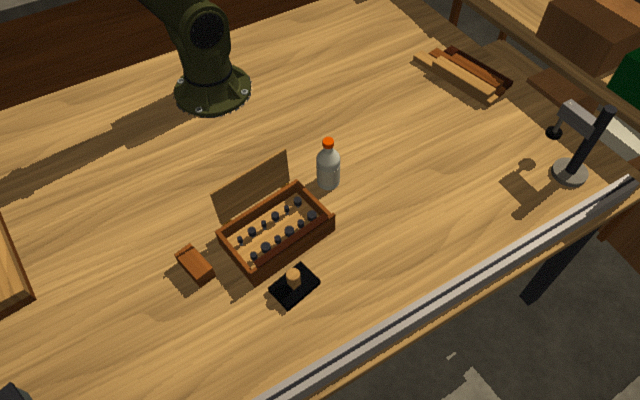

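View pics/top0.png

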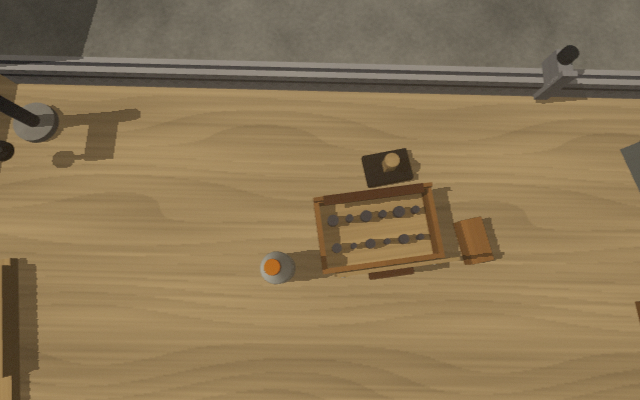

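The scene view shows the case (≈270,228) with its cover open on the robot's side, the glue at (328,168), the offcut at (196,264) and the push block at (294,286) beyond the lip. The top view shows the case at (380,230), with the lip along its upper edge (≈375,195) and the cover edge-on near (390,270). Next I fit the geometry from the depth clouds.

```bash
cat > h.py <<'E'
from station import ctrl, get_state, vision, ticket, models
import cv2,numpy as np
def cloud(n,d):
    c=vision.camera_info(n);K=c["mtx"];v,u=np.mgrid[:400,:640]
    P=np.stack([(u-K[0,2])/K[0,0]*d,(v-K[1,2])/K[1,1]*d,d],-1)
    X=(P-c["t"])@c["R"]; X[d<=0]=np.nan; return X
E
python3 - <<'E'
from h import *
C={n:cloud(n,np.load(n+"0.npy")) for n in("scene","top")}
T=C["top"];S=C["scene"]
print("table z",np.nanmedian(T[300:330,200:500,2]),np.nanmedian(S[250:300,380:450,2]))
def rect(m,X,l):
    p=X[m][:,:2].astype(np.float32); r=cv2.minAreaRect(p); print(l,len(p),np.round(r[0],4),np.round(r[1],4),round(r[2],2))
    print("   corners",np.round(cv2.boxPoints(r),3).tolist())
# rim/lip in top window, excluding bystanders
for n,X,(r0,r1,c0,c1) in(("top",T,(178,280,312,447)),("scene",S,(178,280,214,338))):
    w=np.zeros(X.shape[:2],bool); w[r0:r1,c0:c1]=1
    for a,b in((.052,.066),(.068,.08),(.1,.14),(.14,.2)):
        m=w&(X[...,2]>a)&(X[...,2]<b)
        if m.sum()>20: rect(m,X,f"{n} z{a}-{b}")
for t in("cover","glue","offcut","pushblock","case"):
    for n in("scene","top"):
        for r in models.masks_of(n,t)[:2]:
            m=r["mask"]; X=C[n][m]; X=X[~np.isnan(X[:,0])]
            print(t,n,r["p"],np.round(r["point"]),m.sum(),"med",np.round(np.median(X,0),3),"lo",np.round(np.percentile(X,3,0),3),"hi",np.round(np.percentile(X,97,0),3))
            if t=="cover" and n=="scene":
                X=X[X[:,2]>.08]; c0=np.median(X,0); X=X[np.linalg.norm(X-c0,axis=1)<.16]
                q=X-X.mean(0); v=np.linalg.svd(q,full_matrices=False)[2]; print("  normal",v[2],"ctr",X.mean(0),"std",(q@v[2]).std(),"zmax",X[:,2].max())
E
```

```text
table z -9.581965194758137e-05 0.0010987455608457276
top z0.052-0.066 1565 [ 0.5709 -0.0759] [0.1423 0.2406] 8.94
   corners [[0.4819999933242798, 0.03200000151991844], [0.5189999938011169, -0.20600000023841858], [0.6600000262260437, -0.18400000035762787], [0.621999979019165, 0.05400000140070915]]
top z0.068-0.08 1087 [ 0.5728 -0.0758] [0.1548 0.2388] 9.06
   corners [[0.4779999852180481, 0.029999999329447746], [0.5149999856948853, -0.20600000023841858], [0.6679999828338623, -0.18199999630451202], [0.6299999952316284, 0.05400000140070915]]
top z0.1-0.14 368 [ 0.4899 -0.0859] [0.0202 0.1954] 8.94
   corners [[0.4650000035762787, 0.008999999612569809], [0.4950000047683716, -0.18400000035762787], [0.5149999856948853, -0.1809999942779541], [0.48500001430511475, 0.012000000104308128]]
top z0.14-0.2 477 [ 0.4956 -0.08  ] [0.0064 0.1855] 8.91
   corners [[0.4779999852180481, 0.010999999940395355], [0.5070000290870667, -0.1720000058412552], [0.5130000114440918, -0.17100000381469727], [0.48399999737739563, 0.012000000104308128]]
scene z0.052-0.066 1587 [ 0.6053 -0.0343] [0.2273 0.3141] 8.81
 
[... 1917 characters left out ...]
7] hi [ 0.606 -0.252  0.049]
offcut scene 0.56 [251. 188.] 2729 med [ 0.503 -0.093  0.135] lo [ 0.487 -0.181  0.073] hi [0.517 0.005 0.187]
offcut top 0.75 [471. 240.] 1321 med [ 0.554 -0.269  0.044] lo [ 0.513 -0.302  0.004] hi [ 0.596 -0.248  0.047]
pushblock scene 0.58 [290. 286.] 1358 med [ 0.724 -0.11   0.021] lo [ 0.684 -0.151  0.01 ] hi [ 0.755 -0.059  0.071]
pushblock top 0.98 [389. 165.] 1463 med [ 0.706 -0.097  0.02 ] lo [ 0.675 -0.149  0.012] hi [ 0.746 -0.056  0.07 ]
case scene 0.87 [269. 217.] 9908 med [ 0.542 -0.085  0.054] lo [ 0.488 -0.189  0.009] hi [0.663 0.036 0.181]
case top 0.73 [380. 229.] 10260 med [ 0.571 -0.079  0.022] lo [ 0.487 -0.19   0.019] hi [0.649 0.036 0.184]
```

Case fit: centre (0.571, -0.076), yaw 8.9°, 0.15 × 0.24 m. The cover is at about 1.59 rad, with its top at z 0.187, which matches 0.061 + 0.124. I'll close the fingers, go behind the cover above the strip, and fold it over along an arc.

```bash
cat >> h.py <<'E'
yaw=np.deg2rad(8.9); C0=np.array([.571,-.076]); ex=np.array([np.cos(yaw),np.sin(yaw)])
Q=[0,np.cos(yaw/2),np.sin(yaw/2),0]
def L(lx,z): return [*(C0+lx*ex),z]       # case-local x (y=0), height
def F(): return get_state()["contact_force"]
E
python3 - <<'E'
from h import *
ctrl.close_gripper(20)
ctrl.movep(L(-.13,.25),Q); ctrl.movel(L(-.13,.166)); f0=F(); np.save("f0.npy",f0); print(get_state()["time"],get_state()["tcp_pos"],L(-.13,.166),f0)
r=.103; hw=.011
for th in np.deg2rad([95,85,75,65,55,45,35,25,17]):
    x=-.075+r*np.cos(th)-.006*np.sin(th)-hw; z=.061+r*np.sin(th)+.006*np.cos(th)
    ctrl.movel(L(x,z),max_speed=.08); f=F()-f0; print(round(np.degrees(th)),np.round([x,z],3),np.round(f,1))
    if np.linalg.norm(f)>12: print("stop");break
print(get_state()["time"])
im,d=vision.grab_frame("scene"); cv2.imwrite("pics/s1.png",cv2.resize(im[120:320,140:400],None,fx=3,fy=3))
E
```

```text
5.0167 [ 0.44297054 -0.09623154  0.16644664] [np.float64(0.44256521744997934), np.float64(-0.09611235021893086), 0.166] [-0.20106018 -0.35624158  0.62443026]
95 [-0.101  0.163] [ 0.1 -0.2 -0.7]
85 [-0.083  0.164] [ 0.2  0.5 -0.4]
75 [-0.065  0.162] [ 0.   0.  -1.4]
65 [-0.048  0.157] [-0.4  0.6 -0.2]
55 [-0.032  0.149] [ 0.  -0.1 -0.4]
45 [-0.017  0.138] [-0.6 -0.6 -1.5]
35 [-0.005  0.125] [-0.2  0.7  0.3]
25 [0.005 0.11 ] [-0.  -0.5 -0.8]
17 [0.011 0.097] [ 0.1  0.5 -0.8]
8.4917
```

View pics/s1.png

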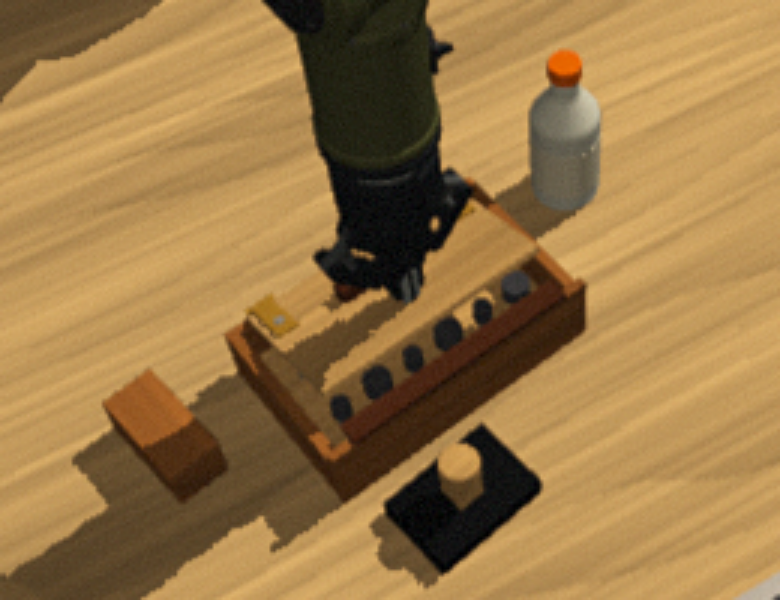

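The picture shows the cover folded most of the way, the fingertip (≈405,290 in the crop) on the plate beyond the strip, and everything else undisturbed. Next I press it down flat.

```bash
python3 - <<'E'
from h import *
f0=np.load("f0.npy")
for th in np.deg2rad([11,6]):
    x=-.075+.103*np.cos(th)-.006*np.sin(th)-.011; z=.061+.103*np.sin(th)+.006*np.cos(th)
    ctrl.movel(L(x,z),max_speed=.06); print(round(z,4),np.round(F()-f0,1))
for z in np.arange(.0755,.058,-.0015):
    ctrl.movel(L(.0165,z),max_speed=.03); f=F()-f0; print(round(z,4),np.round(f,1),round(get_state()["tcp_pos"][2],4))
    if f[2]>7: break
ctrl.pause(.3); s=get_state(); print(s["time"],s["tcp_pos"],F()-f0)
ctrl.movel(L(.016,.12)); ctrl.movel(L(-.13,.2),max_speed=.2)
im,d=vision.grab_frame("top"); cv2.imwrite("pics/t2.png",cv2.resize(im[140:300,260:500],None,fx=3,fy=3))
X=cloud("top",d); loc=lambda P:np.stack([(P[...,:2]-C0)@ex,(P[...,:2]-C0)@[-ex[1],ex[0]]],-1)
l=loc(X)
for a in np.arange(-.07,.08,.01):
    m=(abs(l[...,0]-a)<.005)&(abs(l[...,1])<.035); n=(abs(l[...,0]-a)<.005)&(abs(abs(l[...,1])-.06)<.015)
    print(round(a,3),np.round([np.nanmedian(X[m][:,2]),np.nanmedian(X[n][:,2])],4))
print(get_state()["time"])
E
```

```text
0.0865 [-0.1 -0.1 -0.5]
0.0777 [-0.6  0.3 -0.3]
0.0755 [-0.4  0.8 -0.8] 0.0755
0.074 [-0.6  0.5 -0.8] 0.074
0.0725 [ 0.4  0.9 -1.4] 0.0724
0.071 [0.  0.2 0.6] 0.0709
0.0695 [ 0.9  1.2 -0.8] 0.0694
0.068 [0.8 0.1 0.3] 0.0679
0.0665 [-0.5 -0.   4.4] 0.0669
0.065 [-1.3  0.6 11.4] 0.0665
11.475 [ 0.58844599 -0.07330118  0.06655222] [-0.72315177 -0.09415375 11.48946831]
-0.07 [0.0593 0.0593]
-0.06 [0.0667 0.0665]
-0.05 [0.0667 0.0669]
-0.04 [0.067  0.0668]
-0.03 [0.0669 0.0672]
-0.02 [0.0807 0.0668]
-0.01 [0.0679 0.0668]
0.0 [0.0668 0.0667]
0.01 [0.0669 0.067 ]
0.02 [0.0667 0.0668]
0.03 [0.0668 0.0667]
0.04 [0.0668 0.0666]
0.05 [0.0668 0.0666]
0.06 [0.0738 0.0739]
0.07 [0.0743 0.0744]
0.08 [0.0747 0.0753]
13.025
```

View pics/t2.png

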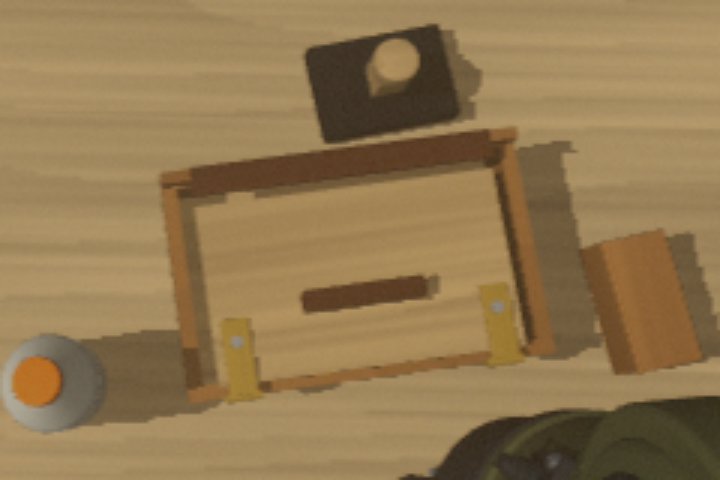

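The cover is flat: its top reads a uniform 0.067 m and the lip 0.074 m. The strip sits at (365,293) in the crop, at local x ≈ -0.03 to -0.016, still drawn back. Now I push the strip toward the lip.

```bash
python3 - <<'E'
from h import *
ctrl.movel(L(-.053,.12),max_speed=.2); ctrl.movel(L(-.053,.0715),max_speed=.08); ctrl.pause(.2)
f0=F(); print(f0,get_state()["tcp_pos"])
for x in np.arange(-.047,-.008,.002):
    ctrl.movel(L(x,.0715),max_speed=.03); f=F()-f0; p=(get_state()["tcp_pos"][:2]-C0)@ex
    print(round(x,3),round(p,4),np.round([f[:2]@ex,f[2]],1))
    if f[:2]@ex<-7 or abs(f[2])>10: break
ctrl.pause(.3); s=get_state(); print(s["time"],F()-f0)
ctrl.movel(L(x-.012,.0715),max_speed=.08);ctrl.movel(L(x-.012,.13)); ctrl.movel(L(-.13,.2),max_speed=.2)
im,d=vision.grab_frame("top"); cv2.imwrite("pics/t3.png",cv2.resize(im[140:300,260:500],None,fx=3,fy=3))
X=cloud("top",d); l=np.stack([(X[...,:2]-C0)@ex,(X[...,:2]-C0)@[-ex[1],ex[0]]],-1)
m=(X[...,2]>.077)&(X[...,2]<.085)&(abs(l[...,1])<.03)&(abs(l[...,0])<.05); print("strip x",np.percentile(l[m][:,0],[3,50,97]))
m=(abs(l[...,0])<.05)&(abs(abs(l[...,1])-.06)<.015); print("plate z",np.nanpercentile(X[m][:,2],[5,50,95]))
w=np.zeros(m.shape,bool); w[178:280,312:447]=1; m=w&(X[...,2]>.052)&(X[...,2]<.08); print(cv2.minAreaRect(X[m][:,:2].astype(np.float32)))
print(get_state()["time"])
E
```

```text
[-0.24136258 -0.58480513  0.33701339] [ 0.5189371  -0.08421588  0.07194939]
-0.047 -0.0467 [ 0.5 -0.3]
-0.045 -0.0449 [ 0.8 -0.2]
-0.043 -0.0429 [-0.3 -0.2]
-0.041 -0.0408 [ 0.1 -0.4]
-0.039 -0.0388 [ 0.1 -0.2]
-0.037 -0.0368 [0.6 0.1]
-0.035 -0.0352 [ 0.  -0.5]
-0.033 -0.0332 [-2.  0.]
-0.031 -0.031 [-1.7 -0.9]
-0.029 -0.0288 [-0.7 -1.2]
-0.027 -0.0267 [-0.7 -0.9]
-0.025 -0.0247 [-0.7 -1.9]
-0.023 -0.0227 [-1.2 -1.1]
-0.021 -0.0207 [-1.1 -1.2]
-0.019 -0.0206 [-6.6  3.6]
-0.017 -0.0204 [-11.8   7.2]
19.0917 [-11.29151879  -1.15565031   7.11544977]
strip x [-0.00988461 -0.00348454  0.00314793]
plate z [0.06470889 0.06677818 0.06881599]
((0.5731706619262695, -0.07556575536727905), (0.15372635424137115, 0.24067120254039764), 8.923766136169434)
20.75
```

View pics/t3.png

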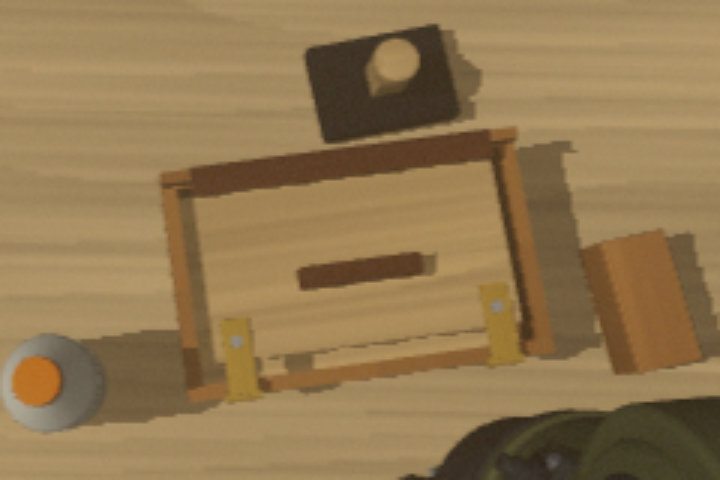

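The picture shows the strip moved from (365,293) to (360,270) in the crop, about 16 mm. The plate edge is under the lip, a gap has opened at the hinge side, and the case hasn't moved. The push ended on a hard stop, and the hand is clear.

```bash
python3 - <<'E'
from h import *
print(F(),get_state()["tcp_pos"]); print(ticket.close_job())
E
```

```text
[ 0.84151221 -0.15096235 -0.4546974 ] [ 0.44318184 -0.09599736  0.19933173]
the job is handed in; nothing more can be done
None
```

The router-bit case is closed and the job is handed in: the cover lies flat and is slid about 16 mm to its stop under the lip, the case and bystanders look unmoved in the last picture, and the hand is clear.

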